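# Lean a practice plate on the 45-degree stand and latch its keeper

## Task

Set the wide practice plate up for an inclined run: lean it back lengthwise on the sloping stand, squarely in the middle, with one end down on the toe ledge and its back flat against the bars, and let go of it. Then turn the stand's black knob clockwise until it clicks over and its keeper arm lies across the top of the plate. Leave the other things on the bench where they are.

Things in the scene. Friction and masses are not known exactly. Their poses are not given: they have to be found in the camera images.
- plate: wide flat dark steel practice plate, 110 x 56 x 10 mm (along its own x, y, z), about 0.5 kg, loose, lying flat on the bench with two bright weld beads (2 mm proud, 70 mm long, along x) on its upper face. Origin: centre of the underside. The two ends are alike; it is taken across its 56 mm width (own y).
- sloping_rest: rest of the fixed dark-steel stand, leaning back 45 degrees, its face to the robot's left. Origin: middle of the toe line where a seated plate's foot and back meet, 36 mm above the bench. x: up the slope (to the right); y: along the toe ledge, away from the robot; z: out of the slope (up and left). Toe ledge: at x < 0, 66 mm wide, out to z = 16 mm. Knob axis: along z at x = 142 mm, y = 0
- knob_grip (a point): grip point of the black knob, on its axis, 35 mm out from the plane of the bars, in a bar grip 14 mm thick and 42 mm long, 21 to 47 mm out. The bar lies along the keeper arm: across the slope when open, up and down it when closed. The arm, 14 mm wide, reaches 56 mm from the axis, 12 to 18 mm out, 1.5 mm clear of a seated plate's face
- keeper (a joint): angle of knob and keeper arm: 0 = open, arm pointing along the rest's -y (towards the robot); grows clockwise as seen looking onto the slope; 1.571 = closed, arm pointing down the slope over the plate. A spring plunger holds it at either stop with about 0.08 N m and snaps it over past the half-way point.
- narrow_bar: bystander: narrow bright flat bar, 25 x 110 x 10 mm; origin at the centre of the underside
- tape_measure: bystander: yellow tape measure, 32 x 80 x 62 mm; origin at the centre of the underside
- paint_marker: bystander: red and white marker pen, 17 mm thick, 134 mm long, lying to the right of the clamp block; origin at the centre of the underside
- seat (a point): where the origin of a seated plate comes to lie: 55 mm up the slope from the rest's origin, in the plane z = 0 of the bars. The plate's back bears on two bright crossbars, 66 mm wide, from 0 to 13 mm and 82 to 98 mm up the slope; between them it is open, 12 mm deep, down to a 40 mm wide spine
There are look-alikes about, which are no part of the job. Leave any orange look-alike of the plate alone.

How it is judged:
On the way:
1. the plate leans seated on the rest, let go, with the keeper still open (x of plate in the frame of sloping_rest between 0.051 and 0.059 m and y of plate in the frame of sloping_rest between -0.01 and 0.01 m and z of plate in the frame of sloping_rest between -0.003 and 0.004 m and angle between the z axis of plate and the z axis of sloping_rest, either way round below 0.06 rad and angle between the x axis of plate and the x axis of sloping_rest, either way round below 0.12 rad and contact force between the fingers and plate below 0.2 N and value of joint keeper below 0.4 rad), for 0.2 s.
At the end, for the whole second after the job is handed in: the plate leans at rest: origin 51 to 59 mm up the slope from the toe line, within 10 mm of the middle, back within 4 mm of the bars' plane and 0.06 rad of parallel, length within 0.12 rad of the slope direction; the keeper is clicked closed (above 1.45 rad) (x of plate in the frame of sloping_rest between 0.051 and 0.059 m and y of plate in the frame of sloping_rest between -0.01 and 0.01 m and z of plate in the frame of sloping_rest between -0.003 and 0.004 m and angle between the z axis of plate and the z axis of sloping_rest, either way round below 0.06 rad and angle between the x axis of plate and the x axis of sloping_rest, either way round below 0.12 rad and value of joint keeper above 1.45 rad and linear speed of plate below 0.01 m/s); the robot touches nothing.
It fails at once if the narrow bar is shifted by more than 3 cm (distance of narrow_bar from where it was at the start of the episode above 0.03 m).
It fails at once if the tape measure is shifted by more than 3 cm (distance of tape_measure from where it was at the start of the episode above 0.03 m).
It fails at once if the paint marker is shifted by more than 3 cm (distance of paint_marker from where it was at the start of the episode above 0.03 m).
It also fails if it takes over 48 s, if anything falls off the work surface, if the arm or the gripper's body presses on something with over 40 N, if the wrist force passes 120 N, or if a joint passes its speed limit or range.

## Robot

A 6-joint arm with a two-finger parallel gripper is mounted at the origin on a cart in front of the work surface, level with it; the furniture and walls round the work are solid. World frame = base frame: x ahead of the robot, y to its left, z up, the work surface at z = 0. Lengths are in m, angles in rad, forces in N, time in s.
With the tool pointing down it reaches from about 0.35 to 0.775 m from the base axis. Payload 7.3 kg.
Tool frame: the origin (TCP) lies on the centre line of the jaws, within the pads' length; the fingertips stand 14 mm ahead of it and the grasp point (between the pads) lies 5 mm behind it; z points along the fingers, y is the line along which they close (so a half turn about z gives the same grasp; the last joint's range is limited). The gripper opens to 92 mm and grips with 3 to 60 N. Pads are 19 mm wide; open, the fingers measure 130 mm over their backs; the gripper's body (75 mm by 190 mm) begins 47 mm behind the grasp point.
Start: joints at [-1.255, 0.342, 1.524, -0, 1.275, -0.146], TCP at [0.234, -0.47, 0.241] pointing down, gripper open.
Joint ranges: [-2.53, 2.53], [-0.77, 2.02], [0.04, 2.7], [-1, 4.14], [0.28, 2.66], [-3.11, 3.11]. Speed limits (rad/s): [2.57, 2.57, 3.14, 3.14, 3.14, 3.14].

## Interface

Orientations are given as [roll, pitch, yaw] about the fixed x, y, z axes, in that order (R = Rz(yaw) Ry(pitch) Rx(roll)).
In Python, from station import readout, vision, workorder gives the robot as it stands. The module is installed in compiled form; this text tells all that it offers.
- The arm moves only by the tool arm_command, never from a script. Its argument "targets" is a list of rows, each an object with "slide": the shift along the tool's x, y, z in cm, a list of three; "rot": the turn, a rotation vector about the tool's x, y, z in rad, a list of three; "jaw": the opening, from -1 (shut) to 1 (fully open). A call has 1 to 5 rows; each row shifts and turns the commanded pose from where the row before left it, along the tool's axes as they then stand; what a row does not reach is not made up. A row lasts 1/8 s, in which the tool goes at most 62.5 mm and 10.7 degrees, less where a joint would pass 70% of its speed; a pose out of reach is approached as far as the arm can. A call is refused whole if a number of a shift passes 6.25 or a number of a turn 0.188, either way. A call with a gripper value outside its range is refused whole. The fingers move at their own pace and stop on an object; "squeeze" is the grip in N (left out, the last holds). Time passes only in rows, so rows that do not move let the fingers close. It gives the time, the measured TCP pose, the force, the opening and the grip force at its end, in the units of the state.
- readout.observe(): the state, without advancing time (a new reading comes with each control period).
- vision.grab_frame(name): name is "side" or "top" or "wrist"; returns a dict with "image" (480x640x3 uint8, red, green, blue), "fx", "fy", "cx", "cy" (pixels), "D" ([k1, k2, p1, p2, k3] as OpenCV has them; the pictures are not rectified), "world_to_cam" (4x4, takes a point from world to camera coordinates); the wrist camera has in their place "hand_eye" (4x4, takes a point from camera to tool coordinates, whose origin is the TCP and whose axes are the flange's). Camera axes: x right, y down, z forward; pixel columns grow to the right and rows downward; lengths in m; the calibration is good to about 2 mm. A picture is of the moment at which its call begins: read the wrist's pose just before it. There is no depth.
- workorder.sign_off(): hands the job in; it is judged then, once.
The state is a dict: "t": time; "joint_positions": joint angles; "dq": joint speeds; "joint_efforts": joint torques, N m; "position": TCP position; "ee_rot": TCP orientation; "wrist_force": force on the tool from outside, world axes, zero at the start; "wrist_torque": the same for the moment, N m; "grip_width": finger opening in m; "gripper_force": force on a finger pad.
Only numpy, scipy, OpenCV 4.12 (cv2) and the standard library are available. Lean on these libraries where they do the work, as an engineer would, in place of code of your own. Each camera call takes 0.05 s, during which the arm holds its last target. There are 200 camera calls.

## Working session

There is one attempt and no reset: what is moved stays moved. The work goes in short steps, Python scripts to look and compute and a tool call to move; the robot and the scene stay as the last step left them, time stands still between calls to the robot, and variables do not carry over. Pictures are saved under pics/ and viewed, at most 10 in all, crops included, and the job is handed in when it is done.

Besides the shell and the picture viewer there is one more tool, called after ">>>" in YAML: its name, and indented under it one key for each argument. arm_command: Moves the arm, as the interface text tells. Its arguments: {"type":"object","properties":{"targets":{"type":"array"},"squeeze":{"type":"number"}},"required":["targets"]}

```bash
mkdir -p pics
python3 - <<'E'
from station import readout, vision
import cv2,pickle
print(readout.observe())
for n in("side","top"):
    f=vision.grab_frame(n); pickle.dump(f,open(n+".pkl","wb"))
    cv2.imwrite(f"pics/{n}0.png",f["image"][:,:,::-1]); print(n,{k:v for k,v in f.items() if k!="image"})
f=vision.grab_frame("wrist");print(f["hand_eye"],f["fx"],f["D"])
E
```

```text
{'t': 0.0, 'joint_positions': array([-1.25494820e+00,  3.42742282e-01,  1.52501552e+00, -5.75131073e-05,
        1.27535059e+00, -1.45966847e-01]), 'dq': array([-0.0010973 ,  0.00055939,  0.00023165, -0.00112853, -0.00040287,
       -0.00142156]), 'joint_efforts': array([-2.27069642e-03, -4.31250179e+01, -2.44225574e+01,  7.16648530e-02,
        5.58863988e-02, -1.41189844e-04]), 'position': array([ 0.23382941, -0.46963515,  0.2400353 ]), 'ee_rot': array([-3.14008504e+00, -1.66051009e-04,  4.61831637e-01]), 'wrist_force': array([0.25459885, 0.03590123, 0.32920954]), 'wrist_torque': array([ 0.01741695,  0.02576724, -0.01445354]), 'gripper_force': 0.0, 'grip_width': 0.09203908396420515}
side {'fx': 541.9395732463437, 'fy': 541.9395732463437, 'cx': 324.3061699220078, 'cy': 240.85601594015537, 'D': array([-0.01069551,  0.        ,  0.        ,  0.        ,  0.        ]), 'world_to_cam': array([[-0.98534765, -0.17009694,  0.01253142,  0.54425791],
       [-0.12428764,  0.66577829, -0.73572539, -0.02891974],
       [ 0.11680149, -0.72650279, -0.67716402,  1.66905338],
       [ 0.        ,  0.        ,  0.        ,  1.        ]])}
top {'fx': 471.5101551883903, 'fy': 471.5101551883903, 'cx': 317.34999524515683, 'cy': 229.68091336522357, 'D': array([-0.03806405,  0.        ,  0.        ,  0.        ,  0.        ]), 'world_to_cam': array([[ 0.0261373 , -0.99950486, -0.01751767,  0.24994467],
       [-0.99818212, -0.0251427 , -0.05477497,  0.54942619],
       [ 0.05430741,  0.01891749, -0.99834505,  1.35030188],
       [ 0.        ,  0.        ,  0.        ,  1.        ]])}
[[-5.57606118e-04 -9.57137715e-01 -2.89632669e-01  7.84840019e-02]
 [ 9.99999837e-01 -4.97301666e-04 -2.81804696e-04  7.02521214e-04]
 [ 1.25691094e-04 -2.89632779e-01  9.57137836e-01 -1.43521014e-01]
 [ 0.00000000e+00  0.00000000e+00  0.00000000e+00  1.00000000e+00]] 419.8779902739664 [-0.03085415  0.          0.          0.          0.        ]
```

View pics/top0.png

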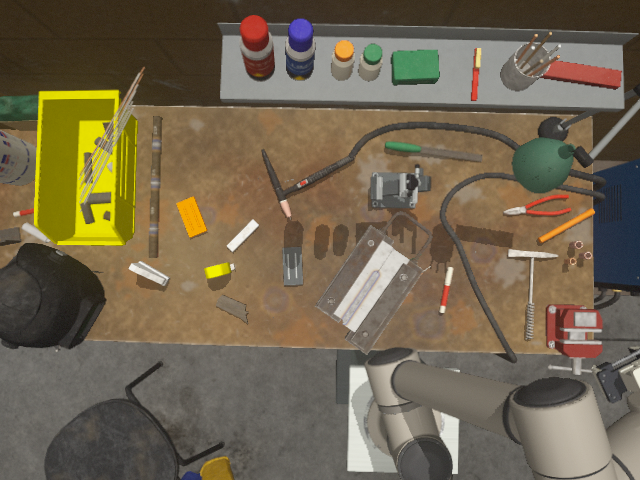

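View pics/side0.png

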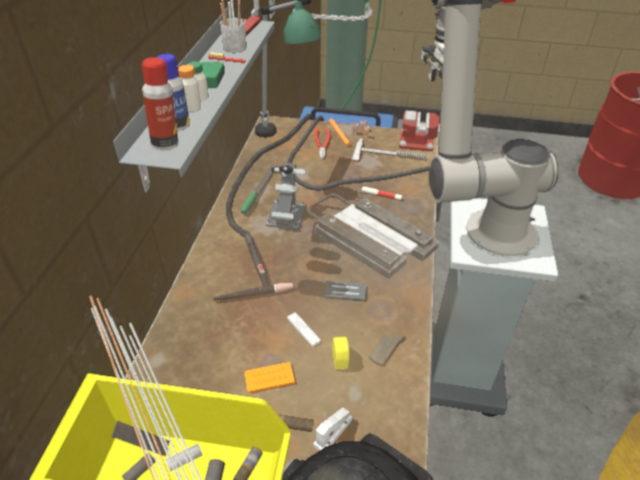

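The top view shows these candidates for the plate: the dark plate with two bright beads at (292,266), the orange look-alike at (192,217), the white narrow bar at (243,236) and the brown offcut at (233,307). I choose (292,266). The stand is at about (398,187), and the marker is at (446,290). I'll check the plate and stand in one close crop.

Run:
```python
import cv2,pickle,numpy as np
t=pickle.load(open("top.pkl","rb"))["image"];s=pickle.load(open("side.pkl","rb"))["image"]
c=lambda im,x,y,w,h,k:cv2.resize(im[y:y+h,x:x+w],(w*k,h*k),interpolation=cv2.INTER_CUBIC)
a=np.hstack([c(t,270,235,50,60,5),c(t,360,160,80,60,5)]) # 650x300
b=np.hstack([c(s,315,270,60,50,5),c(s,260,155,70,75,4)][1:]+[c(s,315,270,70,60,5)])
b=cv2.copyMakeBorder(b,0,0,0,650-b.shape[1],0)[:300]
cv2.imwrite("pics/c1.png",np.vstack([a,b])[:,:,::-1])
```

```text
(no output)
```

View pics/c1.png

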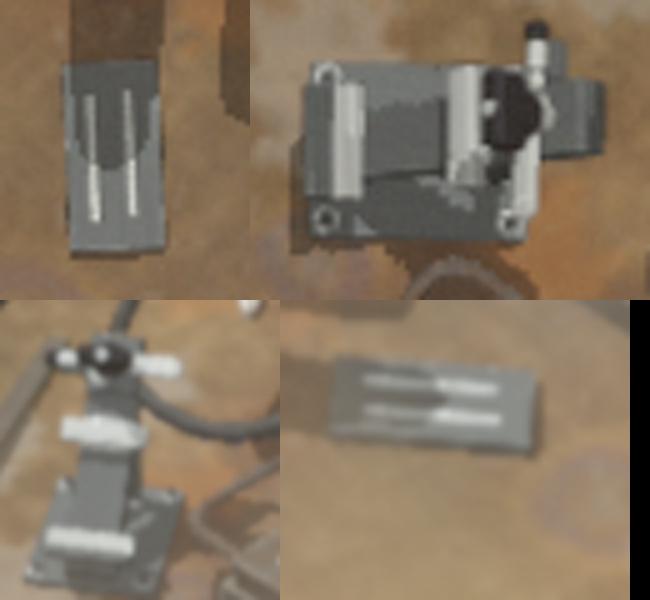

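The crop confirms the dark plate with two beads, with top-view corners at about (283,247), (302,247), (303,285) and (284,285). The stand's lower bar is at top (379,188) and side (282,233), its upper bar is at top (403,185), and its open arm is to the right of the knob in side view. Now I'll measure these.

```bash
cat > h.py <<'E'
import cv2,numpy as np
from scipy.spatial.transform import Rotation as R
def ray(f,p):
    K=np.array([[f["fx"],0,f["cx"]],[0,f["fy"],f["cy"]],[0,0,1]])
    n=cv2.undistortPoints(np.array(p,float).reshape(-1,1,2),K,f["D"])[:,0]
    d=np.c_[n,np.ones(len(n))]
    M=f["c2w"] if "c2w" in f else np.linalg.inv(f["world_to_cam"])
    return M[:3,3],d@M[:3,:3].T
def onz(f,p,z):
    o,d=ray(f,p); return o+d*((z-o[2])/d[:,2])[:,None]
def tri(f,p,g,q):
    o,d=ray(f,p);u,e=ray(g,q);out=[]
    for a,b in zip(d,e):
        s=np.linalg.lstsq(np.c_[a,-b],u-o,rcond=None)[0];P,Q=o+a*s[0],u+b*s[1]
        out.append(np.r_[(P+Q)/2,np.linalg.norm(P-Q)])
    return np.array(out)
def proj(f,P):
    M=f["world_to_cam"] if "world_to_cam" in f else np.linalg.inv(f["c2w"])
    K=np.array([[f["fx"],0,f["cx"]],[0,f["fy"],f["cy"]],[0,0,1]])
    return cv2.projectPoints(np.array(P,float).reshape(-1,1,3),cv2.Rodrigues(M[:3,:3])[0],M[:3,3],K,f["D"])[0][:,0]
def wrist():
    from station import readout,vision
    s=readout.observe();f=vision.grab_frame("wrist")
    T=np.eye(4);T[:3,:3]=R.from_euler("xyz",s["ee_rot"]).as_matrix();T[:3,3]=s["position"]
    f["c2w"]=T@f["hand_eye"];f["T"]=T;return f
E
python3 - <<'E'
import pickle,cv2,numpy as np
from h import *
np.set_printoptions(precision=4,suppress=True)
t=pickle.load(open("top.pkl","rb"));s=pickle.load(open("side.pkl","rb"))
def bright(f,x,y,w,h,th=150):
    im=f["image"][y:y+h,x:x+w].astype(int); m=((im.min(2)>th)&(im.max(2)-im.min(2)<40)).astype(np.uint8)
    out=[]
    for c in cv2.findContours(m,0,1)[0]:
        if len(c)>4 and cv2.contourArea(c)>15:
            r=cv2.minAreaRect(c+np.array([x,y])); out.append(r[0]);print(np.array(r[0]),r[1:],)
print("top");bright(t,365,165,75,45);print("side");bright(s,262,160,60,75)
pc=onz(t,[(283.1,247.3),(301.7,247),(303,284.8),(284.2,285)],0.01);print(pc,pc.mean(0))
print(tri(t,[(379.5,188)],s,[(282.5,290-155/1+98.5-0)]))
for n,f in(("t",t),("s",s)): print(n,proj(f,[[.7,-.1,.036]]))
E
```

```text
top
[413.7476 194.5248] ((5.970223426818848, 15.62208366394043), 5.710593223571777)
[379.5 187.5] ((21.0, 5.0), 90.0)
[403. 184.] ((22.0, 6.0), 90.0)
side
[281.6308 214.4539] ((21.458009719848633, 5.209458351135254), 7.125016689300537)
[285.43 186.99] ((21.213205337524414, 7.495331764221191), 8.13010311126709)
[298.9695 171.2744] ((12.147468566894531, 5.411145210266113), 6.340191841125488)
[[0.4893 0.3626 0.01  ]
 [0.4916 0.3083 0.01  ]
 [0.3821 0.3015 0.01  ]
 [0.38   0.3561 0.01  ]] [0.4358 0.3321 0.01  ]
[[ 0.676   0.0784 -0.0503  0.0055]]
t [[445.2595 177.9135]]
s [[285.7489 177.9159]]
```

Run:
```python
import pickle
from h import *
np.set_printoptions(precision=4,suppress=True)
t=pickle.load(open("top.pkl","rb"));s=pickle.load(open("side.pkl","rb"))
P=tri(t,[(379.5,187.5),(403,184),(380,177),(380,198.5)],s,[(281.6,214.5),(285.4,187),(270.9,213.2),(292.3,215.8)]);print(P)
d=P[1,:3]-P[0,:3];print(d,np.linalg.norm(d))
print(onz(t,[(379,177),(379,199)],.04),onz(t,[(403,173),(403,196)],.1))
```

```text
[[0.6687 0.0887 0.0374 0.0027]
 [0.6691 0.0314 0.0999 0.0004]
 [0.7008 0.088  0.0367 0.006 ]
 [0.6365 0.0864 0.0354 0.0013]]
[ 0.0004 -0.0573  0.0626] 0.08484436590652053
[[0.6972 0.0908 0.04  ]
 [0.6338 0.0897 0.04  ]] [[0.6997 0.0319 0.1   ]
 [0.6363 0.031  0.1   ]]
```

```bash
cat > plan.py <<'E'
import json,sys
from h import *
O=np.array([.6685,.094,.036]);PSI=0.0
def rest(x,y,z):
    c,s=np.cos(PSI),np.sin(PSI);a=.5**.5
    M=np.array([[c,-s,0],[s,c,0],[0,0,1]])@np.array([[0,1,0],[-a,0,a],[a,0,a]]).T
    return O+M@np.array([x,y,z]),M
def down(yaw): return R.from_euler("xyz",[np.pi,0,yaw])
def slope(): # tool x down the slope, z into it
    M=rest(0,0,0)[1]; return R.from_matrix(np.c_[-M[:,0],M[:,1],-M[:,2]])
def go(*wp,vmax=.06,wmax=.18):
    """wp: (pos,Rotation[,vmax]); prints rows from the measured pose"""
    from station import readout
    s=readout.observe();p=s["position"];q=R.from_euler("xyz",s["ee_rot"])
    for w in wp:
        pos,rot=np.array(w[0]),w[1];v=w[2] if len(w)>2 else vmax
        rv=(q.inv()*rot).as_rotvec()
        n=max(1,int(np.ceil(max(np.linalg.norm(pos-p)/v,np.linalg.norm(rv)/wmax)-1e-6)))
        print("--",n,"rows")
        d=(pos-p)/n
        for i in range(n):
            print('{"slide":%s,"rot":%s}'%((100*q.inv().apply(d)).round(2).tolist(),(rv/n).round(3).tolist()))
            q=q*R.from_rotvec(rv/n)
        p=pos;q=rot
E
python3 - <<'E'
from plan import *
go(([.48,-.1,.33],down(np.pi/2)),(rest(.06,0,.17)[0],slope()))
E
```

```text
-- 8 rows
{"slide":[4.81, -2.77, -1.12],"rot":[-0.0, -0.0, -0.139]}
{"slide":[5.15, -2.08, -1.12],"rot":[-0.0, -0.0, -0.139]}
{"slide":[5.39, -1.34, -1.12],"rot":[-0.0, -0.0, -0.139]}
{"slide":[5.52, -0.59, -1.12],"rot":[-0.0, -0.0, -0.139]}
{"slide":[5.55, 0.18, -1.12],"rot":[-0.0, -0.0, -0.139]}
{"slide":[5.47, 0.95, -1.12],"rot":[-0.0, -0.0, -0.139]}
{"slide":[5.29, 1.69, -1.12],"rot":[-0.0, -0.0, -0.139]}
{"slide":[5.0, 2.41, -1.12],"rot":[-0.0, -0.0, -0.139]}
-- 18 rows
{"slide":[1.41, 1.72, 0.97],"rot":[-0.0, -0.067, 0.161]}
{"slide":[1.73, 1.46, 0.86],"rot":[-0.0, -0.067, 0.161]}
{"slide":[1.99, 1.16, 0.74],"rot":[-0.0, -0.067, 0.161]}
{"slide":[2.2, 0.82, 0.6],"rot":[-0.0, -0.067, 0.161]}
{"slide":[2.34, 0.45, 0.44],"rot":[-0.0, -0.067, 0.161]}
{"slide":[2.4, 0.07, 0.28],"rot":[-0.0, -0.067, 0.161]}
{"slide":[2.4, -0.32, 0.12],"rot":[-0.0, -0.067, 0.161]}
{"slide":[2.32, -0.7, -0.03],"rot":[-0.0, -0.067, 0.161]}
{"slide":[2.17, -1.06, -0.18],"rot":[-0.0, -0.067, 0.161]}
{"slide":[1.95, -1.39, -0.32],"rot":[-0.0, -0.067, 0.161]}
{"slide":[1.68, -1.69, -0.44],"rot":[-0.0, -0.067, 0.161]}
{"slide":[1.35, -1.93, -0.55],"rot":[-0.0, -0.067, 0.161]}
{"slide":[0.99, -2.12, -0.62],"rot":[-0.0, -0.067, 0.161]}
{"slide":[0.59, -2.25, -0.68],"rot":[-0.0, -0.067, 0.161]}
{"slide":[0.18, -2.31, -0.7],"rot":[-0.0, -0.067, 0.161]}
{"slide":[-0.25, -2.31, -0.7],"rot":[-0.0, -0.067, 0.161]}
{"slide":[-0.66, -2.23, -0.67],"rot":[-0.0, -0.067, 0.161]}
{"slide":[-1.05, -2.09, -0.61],"rot":[-0.0, -0.067, 0.161]}
```

```bash
sed -i 's/\[a,0,a\]\]).T/[a,0,a]])/' plan.py
python3 - <<'E'
from plan import *
print(rest(.055,0,0)); go(([.48,-.1,.33],down(np.pi/2)),(rest(.06,0,.17)[0],slope()))
E
```

```text
(array([0.6685    , 0.05510913, 0.07489087]), array([[ 0.        ,  1.        ,  0.        ],
       [-0.70710678,  0.        ,  0.70710678],
       [ 0.70710678,  0.        ,  0.70710678]]))
-- 8 rows
{"slide":[4.81, -2.77, -1.12],"rot":[-0.0, -0.0, -0.139]}
{"slide":[5.15, -2.08, -1.12],"rot":[-0.0, -0.0, -0.139]}
{"slide":[5.39, -1.34, -1.12],"rot":[-0.0, -0.0, -0.139]}
{"slide":[5.52, -0.59, -1.12],"rot":[-0.0, -0.0, -0.139]}
{"slide":[5.55, 0.18, -1.12],"rot":[-0.0, -0.0, -0.139]}
{"slide":[5.47, 0.95, -1.12],"rot":[-0.0, -0.0, -0.139]}
{"slide":[5.29, 1.69, -1.12],"rot":[-0.0, -0.0, -0.139]}
{"slide":[5.0, 2.41, -1.12],"rot":[-0.0, -0.0, -0.139]}
-- 6 rows
{"slide":[4.53, 3.14, 2.19],"rot":[0.0, -0.131, -0.0]}
{"slide":[4.78, 3.14, 1.58],"rot":[0.0, -0.131, -0.0]}
{"slide":[4.94, 3.14, 0.94],"rot":[0.0, -0.131, -0.0]}
{"slide":[5.02, 3.14, 0.29],"rot":[0.0, -0.131, -0.0]}
{"slide":[5.02, 3.14, -0.37],"rot":[0.0, -0.131, -0.0]}
{"slide":[4.93, 3.14, -1.02],"rot":[0.0, -0.131, -0.0]}
```

>>> arm_command:
  targets:
    - {"slide": [4.81, -2.77, -1.12], "rot": [0, 0, -0.139], "jaw": 1}
    - {"slide": [5.15, -2.08, -1.12], "rot": [0, 0, -0.139], "jaw": 1}
    - {"slide": [5.39, -1.34, -1.12], "rot": [0, 0, -0.139], "jaw": 1}
    - {"slide": [5.52, -0.59, -1.12], "rot": [0, 0, -0.139], "jaw": 1}
    - {"slide": [5.55, 0.18, -1.12], "rot": [0, 0, -0.139], "jaw": 1}

```text
t: 0.78
position: [0.3882, -0.2371, 0.297]
ee_rot: [3.142, 0.0, 1.161]
wrist_force: [0.8, -0.4, -0.2]
grip_width: 0.0918
gripper_force: 0.0
```

>>> arm_command:
  targets:
    - {"slide": [5.47, 0.95, -1.12], "rot": [0, 0, -0.139], "jaw": 1}
    - {"slide": [5.29, 1.69, -1.12], "rot": [0, 0, -0.139], "jaw": 1}
    - {"slide": [5.0, 2.41, -1.12], "rot": [0, 0, -0.139], "jaw": 1}
    - {"slide": [4.53, 3.14, 2.19], "rot": [0, -0.131, 0], "jaw": 1}
    - {"slide": [4.78, 3.14, 1.58], "rot": [0, -0.131, 0], "jaw": 1}

```text
t: 1.4
position: [0.5432, -0.008, 0.2867]
ee_rot: [3.138, 0.266, 1.572]
wrist_force: [1.7, -1.6, -0.0]
grip_width: 0.0915
gripper_force: 0.0
```

>>> arm_command:
  targets:
    - {"slide": [4.94, 3.14, 0.94], "rot": [0, -0.131, 0], "jaw": 1}
    - {"slide": [5.02, 3.14, 0.29], "rot": [0, -0.131, 0], "jaw": 1}
    - {"slide": [5.02, 3.14, -0.37], "rot": [0, -0.131, 0], "jaw": 1}
    - {"slide": [4.93, 3.14, -1.02], "rot": [0, -0.131, 0], "jaw": 1}
    - {"slide": [0, 0, 0], "rot": [0, 0, 0], "jaw": 1}

```text
t: 2.02
position: [0.6654, 0.1771, 0.1823]
ee_rot: [-3.111, 0.794, 1.602]
wrist_force: [-0.7, -1.0, -1.9]
grip_width: 0.0915
gripper_force: 0.0
```

Run:
```python
from plan import *
import pickle
from station import readout
s=readout.observe();print(s["t"],s["position"],s["ee_rot"],s["joint_positions"].round(3),s["wrist_force"].round(1))
print(rest(.06,0,.17)[0],slope().as_euler("xyz"))
f=wrist();pickle.dump(f,open("w1.pkl","wb"));cv2.imwrite("pics/w1.png",f["image"][:,:,::-1])
for q in[(0,-.033,0),(0,.033,0),(.013,.033,0),(.082,.033,0),(.142,0,.047),(.142,-.056,.018)]: print(q,proj(f,rest(*q)[0]).round(0))
```

```text
2.025 [0.66539319 0.17707788 0.18234587] [-3.11085467  0.79398254  1.60187719] [ 0.434  0.944  0.835 -0.71   1.727  0.436] [-0.7 -1.  -1.9]
[0.6685     0.17178175 0.19863456] [3.14159265 0.78539816 1.57079633]
(0, -0.033, 0) [[276. 156.]]
(0, 0.033, 0) [[368. 158.]]
(0.013, 0.033, 0) [[366. 176.]]
(0.082, 0.033, 0) [[361. 264.]]
(0.142, 0, 0.047) [[317. 366.]]
(0.142, -0.056, 0.018) [[245. 342.]]
```

View pics/w1.png

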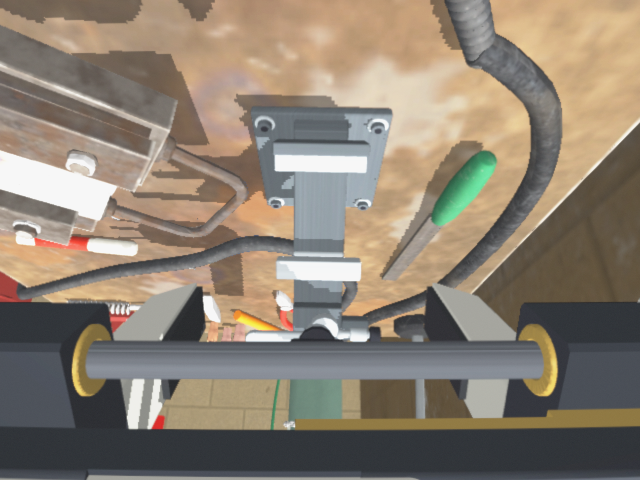

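The stand is seen face on: lower bar and toe at (275–368, 143–172), upper bar at (277–360, 258–280), and the open arm and knob at (250–375, 335). I'll take a second, static picture and cast the bar corners onto their known heights.

Run:
```python
from plan import *
import pickle
from station import readout
np.set_printoptions(precision=4,suppress=True)
s=readout.observe();print(s["position"],s["ee_rot"],s["dq"])
f=wrist();pickle.dump(f,open("w2.pkl","wb"))
im=f["image"].astype(int);g=im.mean(2)
for x in(285,345): print("col",x,[(r,int(g[r,x])) for r in range(134,182,2)])
for x in(290,): print("col",x,[(r,int(g[r,x])) for r in range(250,290,2)])
m=((im.min(2)>165)&(np.ptp(im,axis=2)<30)).astype(np.uint8);m[:, :262]=0;m[:,385:]=0
for c in cv2.findContours(m[:300],0,1)[0]:
    if cv2.contourArea(c)>200: print(cv2.minAreaRect(c),c[:,0].min(0),c[:,0].max(0),cv2.approxPolyDP(c,3,True)[:,0].tolist())
```

```text
[0.666  0.1747 0.1894] [-3.1232  0.7911  1.5903] [-0.0575 -0.1982  0.0083 -0.0212  0.0006 -0.0029]
col 285 [(134, 147), (136, 164), (138, 163), (140, 166), (142, 168), (144, 176), (146, 246), (148, 247), (150, 247), (152, 247), (154, 247), (156, 247), (158, 247), (160, 247), (162, 205), (164, 112), (166, 113), (168, 113), (170, 113), (172, 123), (174, 176), (176, 176), (178, 176), (180, 175)]
col 345 [(134, 127), (136, 162), (138, 163), (140, 162), (142, 164), (144, 169), (146, 222), (148, 246), (150, 247), (152, 247), (154, 247), (156, 247), (158, 247), (160, 247), (162, 246), (164, 163), (166, 171), (168, 173), (170, 174), (172, 174), (174, 175), (176, 177), (178, 174), (180, 176)]
col 290 [(250, 133), (252, 191), (254, 246), (256, 246), (258, 246), (260, 246), (262, 246), (264, 227), (266, 229), (268, 227), (270, 217), (272, 169), (274, 172), (276, 177), (278, 173), (280, 176), (282, 170), (284, 179), (286, 181), (288, 181)]
((317.0, 262.0), (20.0, 84.0), 90.0) [275 252] [359 272] [[275, 253], [277, 270], [339, 272], [359, 268], [359, 253]]
((319.98992919921875, 153.56675720214844), (94.91938018798828, 23.015172958374023), 3.8568007946014404) [273 144] [368 168] [[273, 161], [347, 166], [363, 163], [364, 168], [368, 147], [274, 144]]
```

>>> arm_command:
  targets:
    - {"slide": [0, 0, 0], "rot": [0, 0, 0], "jaw": 1}
    - {"slide": [0, 0, 0], "rot": [0, 0, 0], "jaw": 1}
    - {"slide": [0, 0, 0], "rot": [0, 0, 0], "jaw": 1}

```text
t: 2.5
position: [0.6672, 0.1715, 0.2021]
ee_rot: [3.136, 0.784, 1.568]
wrist_force: [0.7, 0.1, 0.2]
grip_width: 0.0921
gripper_force: 0.0
```

Run:
```python
from plan import *
import pickle
from station import readout
np.set_printoptions(precision=4,suppress=True)
s=readout.observe();print(s["position"],s["ee_rot"],s["dq"],s["joint_positions"],s["wrist_force"])
f=wrist();pickle.dump(f,open("w2.pkl","wb"))
g=f["image"].min(2).astype(float);g[:, :262]=0;g[:,385:]=0
m=(g>210).astype(np.uint8)
for c in cv2.findContours(m[:310],0,1)[0]:
    if cv2.contourArea(c)>200:
        x0,y0,w,h=cv2.boundingRect(c); print(x0,y0,w,h,cv2.approxPolyDP(c,2,True)[:,0].tolist())
        up=y0>200; hb=.036+(.082 if up else 0)*.7071
        # upper edge of the bar in the picture = lower end on the slope
        xs=np.arange(x0+12,x0+w-12); e=[]
        for x in xs:
            col=g[y0-6:y0+8,x]; e.append(y0-6+np.interp(200,np.maximum.accumulate(col)+np.arange(14)*1e-6,np.arange(14)))
        k=np.polyfit(xs,e,1); ym=np.polyval(k,[x0-.5,x0+w-.5])
        P=onz(f,np.c_[[x0-.5,x0+w-.5],ym],hb); print(ym,P,P.mean(0),"O:",P.mean(0)-rest(.082 if up else 0,0,0)[0]+O,"w",np.linalg.norm(P[1]-P[0]),"psi",np.arctan2(P[1,1]-P[0,1],P[1,0]-P[0,0]))
```

```text
[0.6672 0.1715 0.2021] [3.1358 0.784  1.5683] [ 0.0065  0.0236  0.0012  0.001  -0.0001  0.0006] [ 0.4261  0.9147  0.8375 -0.7111  1.7271  0.4356] [0.7079 0.05   0.1743]
273 238 84 20 [[273, 239], [274, 255], [355, 255], [356, 238]]
[232.5876 233.5934] [[0.6362 0.0475 0.094 ]
 [0.7005 0.0455 0.094 ]] [0.6684 0.0465 0.094 ] O: [0.6684 0.1045 0.036 ] w 0.06428497078223958 psi -0.031740341921477754
269 130 90 18 [[269, 131], [270, 147], [358, 146], [358, 130]]
[129.5    129.1496] [[0.6351 0.0972 0.036 ]
 [0.7004 0.0973 0.036 ]] [0.6677 0.0973 0.036 ] O: [0.6677 0.0973 0.036 ] w 0.06526098461446576 psi 0.0019147959424889469
```

Run:
```python
from plan import *
import pickle
np.set_printoptions(precision=4,suppress=True)
f=pickle.load(open("w2.pkl","rb"));g=f["image"].min(2)
print(g[230:262,285].tolist(),g[230:262,345].tolist());print(g[124:152,285].tolist(),g[124:152,350].tolist());print(g[250,266:280],g[250,350:362],g[140,264:274],g[140,352:366])
for r,x in((238,.082),(129.6,0),(147,.013)):
    P=onz(f,[(272.5,r),(356.5,r)] if x>.05 else [(268.7,r),(358.7,r)],.036+x*.7071);print(P,P.mean(0)-rest(x,0,0)[0]+O)
```

```text
[85, 94, 102, 110, 122, 127, 131, 157, 224, 246, 246, 246, 246, 245, 245, 237, 222, 221, 222, 224, 225, 225, 225, 225, 224, 221, 182, 139, 133, 133, 136, 133] [140, 145, 148, 141, 131, 127, 132, 182, 236, 246, 246, 246, 246, 246, 246, 246, 246, 246, 247, 247, 247, 247, 247, 247, 247, 247, 162, 83, 79, 83, 89, 93]
[157, 159, 160, 161, 165, 179, 228, 246, 247, 247, 247, 247, 247, 247, 247, 247, 247, 247, 247, 247, 247, 247, 247, 229, 144, 110, 105, 106] [155, 154, 155, 158, 162, 187, 245, 247, 247, 247, 247, 247, 247, 247, 247, 247, 247, 247, 247, 247, 247, 247, 247, 224, 170, 163, 164, 165]
[126 128 127 127 127 130 158 212 222 226 226 226 226 225] [247 247 247 247 247 246 211 158 150 150 149 147] [108 107 107 110 159 237 247 247 247 247] [247 247 247 247 247 247 242 175 164 169 166 166 166 163]
[[0.6355 0.0387 0.094 ]
 [0.7011 0.0383 0.094 ]] [0.6683 0.0965 0.036 ]
[[0.6352 0.0971 0.036 ]
 [0.7005 0.0969 0.036 ]] [0.6679 0.097  0.036 ]
[[0.6349 0.0888 0.0452]
 [0.7008 0.0885 0.0452]] [0.6679 0.0979 0.036 ]
```

```bash
sed -i 's/^O=.*;PSI/O=np.array([.668,.0965,.036]);PSI/' plan.py
python3 - <<'E'
from plan import *
go(([.6,.25,.26],R.from_euler("xyz",[np.pi,.3,2.2])),([.436,.332,.14],down(np.pi+.06)))
E
```

```text
-- 5 rows
{"slide":[0.28, -1.34, -1.94],"rot":[-0.065, 0.094, -0.109]}
{"slide":[0.6, -1.16, -1.98],"rot":[-0.065, 0.094, -0.109]}
{"slide":[0.9, -0.95, -1.98],"rot":[-0.065, 0.094, -0.109]}
{"slide":[1.18, -0.71, -1.93],"rot":[-0.065, 0.094, -0.109]}
{"slide":[1.42, -0.45, -1.85],"rot":[-0.065, 0.094, -0.109]}
-- 6 rows
{"slide":[3.18, -1.41, 1.11],"rot":[-0.025, 0.046, -0.166]}
{"slide":[3.32, -0.89, 1.23],"rot":[-0.025, 0.046, -0.166]}
{"slide":[3.37, -0.37, 1.37],"rot":[-0.025, 0.046, -0.166]}
{"slide":[3.32, 0.15, 1.52],"rot":[-0.025, 0.046, -0.166]}
{"slide":[3.18, 0.65, 1.68],"rot":[-0.025, 0.046, -0.166]}
{"slide":[2.95, 1.11, 1.84],"rot":[-0.025, 0.046, -0.166]}
```

>>> arm_command:
  targets:
    - {"slide": [0.28, -1.34, -1.94], "rot": [-0.065, 0.094, -0.109], "jaw": 1}
    - {"slide": [0.6, -1.16, -1.98], "rot": [-0.065, 0.094, -0.109], "jaw": 1}
    - {"slide": [0.9, -0.95, -1.98], "rot": [-0.065, 0.094, -0.109], "jaw": 1}
    - {"slide": [1.18, -0.71, -1.93], "rot": [-0.065, 0.094, -0.109], "jaw": 1}
    - {"slide": [1.42, -0.45, -1.85], "rot": [-0.065, 0.094, -0.109], "jaw": 1}

```text
t: 3.18
position: [0.5991, 0.2511, 0.2593]
ee_rot: [-3.142, 0.297, 2.206]
wrist_force: [0.4, -0.4, 0.2]
grip_width: 0.0917
gripper_force: 0.0
```

>>> arm_command:
  targets:
    - {"slide": [3.18, -1.41, 1.11], "rot": [-0.025, 0.046, -0.166], "jaw": 1}
    - {"slide": [3.32, -0.89, 1.23], "rot": [-0.025, 0.046, -0.166], "jaw": 1}
    - {"slide": [3.37, -0.37, 1.37], "rot": [-0.025, 0.046, -0.166], "jaw": 1}
    - {"slide": [3.32, 0.15, 1.52], "rot": [-0.025, 0.046, -0.166], "jaw": 1}
    - {"slide": [3.18, 0.65, 1.68], "rot": [-0.025, 0.046, -0.166], "jaw": 1}

```text
t: 3.8
position: [0.4618, 0.3187, 0.1583]
ee_rot: [-3.121, 0.043, 3.045]
wrist_force: [0.3, -0.0, -0.5]
grip_width: 0.0919
gripper_force: 0.0
```

>>> arm_command:
  targets:
    - {"slide": [2.95, 1.11, 1.84], "rot": [-0.025, 0.046, -0.166], "jaw": 1}
    - {"slide": [0, 0, 0], "rot": [0, 0, 0], "jaw": 1}
    - {"slide": [0, 0, 0], "rot": [0, 0, 0], "jaw": 1}
    - {"slide": [0, 0, 0], "rot": [0, 0, 0], "jaw": 1}

```text
t: 4.3
position: [0.4365, 0.3321, 0.139]
ee_rot: [3.141, -0.002, -3.079]
wrist_force: [0.4, -0.7, -1.6]
grip_width: 0.0915
gripper_force: 0.0
```

Run:
```python
from plan import *
import pickle
from station import readout
np.set_printoptions(precision=4,suppress=True)
s=readout.observe();print(s["t"],s["position"],s["ee_rot"],s["dq"],s["joint_positions"])
f=wrist();pickle.dump(f,open("w3.pkl","wb"));cv2.imwrite("pics/w3.png",f["image"][:,:,::-1])
```

```text
4.3 [0.4365 0.3321 0.139 ] [ 3.1414 -0.0022 -3.0794] [ 0.0007  0.0017  0.0048  0.0023 -0.0012 -0.0096] [ 0.51    0.4857  1.6003  0.0013  1.0576 -1.1236]
```

View pics/w3.png

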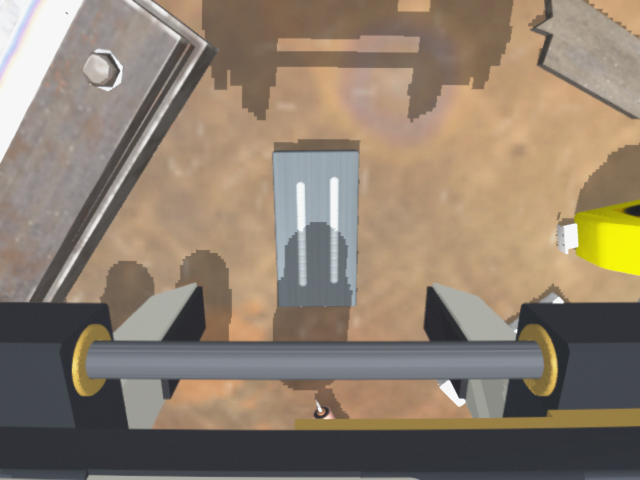

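The wrist view shows the plate with top-face corners at about (274,151), (358,151), (355,305) and (279,305), beads up and nothing near the fingers.

Run:
```python
from plan import *
import pickle
np.set_printoptions(precision=4,suppress=True)
f=pickle.load(open("w3.pkl","rb"))
P=onz(f,[(274,151.5),(358,151),(355,305.5),(279,305.5)],.01);print(P,P.mean(0))
d=P[0]+P[1]-P[2]-P[3];yaw=np.arctan2(d[1],d[0]);print(yaw,np.linalg.norm(P[0]-P[1]),np.linalg.norm(d)/2)
c=P.mean(0)
go(([c[0],c[1],.05],down(yaw)),([c[0],c[1],.017],down(yaw),.012))
```

```text
[[0.3855 0.3026 0.01  ]
 [0.3819 0.3562 0.01  ]
 [0.4902 0.364  0.01  ]
 [0.4935 0.3098 0.01  ]] [0.4378 0.3332 0.01  ]
-3.0721517118520385 0.05377092608606149 0.10845543389236913
-- 2 rows
{"slide":[-0.09, 0.05, 4.44],"rot":[0.0, -0.001, -0.003]}
{"slide":[-0.08, 0.05, 4.44],"rot":[0.0, -0.001, -0.003]}
-- 3 rows
{"slide":[0.0, -0.0, 1.1],"rot":[0.0, 0.0, 0.0]}
{"slide":[0.0, -0.0, 1.1],"rot":[0.0, 0.0, 0.0]}
{"slide":[0.0, -0.0, 1.1],"rot":[0.0, 0.0, 0.0]}
```

>>> arm_command:
  targets:
    - {"slide": [-0.09, 0.05, 4.44], "rot": [0, 0, 0.003], "jaw": 1}
    - {"slide": [-0.08, 0.05, 4.44], "rot": [0, 0, 0.003], "jaw": 1}
    - {"slide": [0, 0, 1.1], "rot": [0, 0, 0], "jaw": 1}
    - {"slide": [0, 0, 1.1], "rot": [0, 0, 0], "jaw": 1}
    - {"slide": [0, 0, 1.1], "rot": [0, 0, 0], "jaw": 1}

```text
t: 4.97
position: [0.4374, 0.3338, 0.0169]
ee_rot: [3.141, -0.002, -3.083]
wrist_force: [0.3, 0.1, -0.5]
grip_width: 0.0918
gripper_force: 0.0
```

>>> arm_command:
  targets:
    - {"slide": [0, 0, 0], "rot": [0, 0, 0], "jaw": 1}
    - {"slide": [0, 0, 0], "rot": [0, 0, 0], "jaw": 1}
    - {"slide": [0, 0, 0], "rot": [0, 0, 0], "jaw": -1}
    - {"slide": [0, 0, 0], "rot": [0, 0, 0], "jaw": -1}
    - {"slide": [0, 0, 0], "rot": [0, 0, 0], "jaw": -1}
  squeeze: 40

```text
t: 5.6
position: [0.4364, 0.3333, 0.0163]
ee_rot: [-3.141, -0.005, -3.083]
wrist_force: [-0.2, -0.2, -0.9]
grip_width: 0.0662
gripper_force: 0.0
```

>>> arm_command:
  targets:
    - {"slide": [0, 0, 0], "rot": [0, 0, 0], "jaw": -1}
    - {"slide": [0, 0, 0], "rot": [0, 0, 0], "jaw": -1}
    - {"slide": [0, 0, 0], "rot": [0, 0, 0], "jaw": -1}

```text
t: 5.98
position: [0.4364, 0.3333, 0.0162]
ee_rot: [-3.141, -0.005, -3.083]
wrist_force: [-0.5, -0.2, -0.1]
grip_width: 0.0555
gripper_force: 40.0
```

Run:
```python
from station import readout
s=readout.observe();print(s)
```

```text
{'t': 5.975, 'joint_positions': array([ 0.51167619,  0.66091176,  1.69942594,  0.00256022,  0.78570654,
       -1.11931834]), 'dq': array([-0.00036202, -0.00047461,  0.00208834,  0.00075672,  0.0004863 ,
       -0.00080547]), 'joint_efforts': array([-2.20900266e-01, -5.00887477e+01, -1.61571711e+01, -7.55426288e-02,
        1.00173717e-01,  5.74614867e-03]), 'position': array([0.43635092, 0.33329161, 0.01616194]), 'ee_rot': array([-3.14127193, -0.0047936 , -3.08320904]), 'wrist_force': array([-0.48768475, -0.19112167, -0.14730222]), 'wrist_torque': array([ 0.12568523, -0.13466114, -0.04039726]), 'gripper_force': 39.96360540390015, 'grip_width': 0.055504813397107784}
```

Run:
```python
from plan import *
p,_=rest(.0535+.008,0,.0162+.07)
print(p)
go(([.445,.33,.15],down(-3.083)),([.58,.26,.24],R.from_euler("xyz",[np.pi,.35,2.2])),(p,slope(),.05))
```

```text
[0.668      0.11396554 0.14043967]
-- 3 rows
{"slide":[-0.26, -0.13, -4.46],"rot":[-0.0, -0.002, -0.0]}
{"slide":[-0.27, -0.13, -4.46],"rot":[-0.0, -0.002, -0.0]}
{"slide":[-0.27, -0.13, -4.46],"rot":[-0.0, -0.002, -0.0]}
-- 6 rows
{"slide":[-2.18, -1.3, -1.5],"rot":[0.029, -0.053, 0.165]}
{"slide":[-2.44, -0.96, -1.34],"rot":[0.029, -0.053, 0.165]}
{"slide":[-2.63, -0.57, -1.19],"rot":[0.029, -0.053, 0.165]}
{"slide":[-2.75, -0.16, -1.03],"rot":[0.029, -0.053, 0.165]}
{"slide":[-2.8, 0.27, -0.88],"rot":[0.029, -0.053, 0.165]}
{"slide":[-2.76, 0.71, -0.75],"rot":[0.029, -0.053, 0.165]}
-- 5 rows
{"slide":[-2.51, -0.3, 3.04],"rot":[0.068, -0.084, 0.107]}
{"slide":[-2.25, 0.17, 3.24],"rot":[0.068, -0.084, 0.107]}
{"slide":[-1.93, 0.62, 3.39],"rot":[0.068, -0.084, 0.107]}
{"slide":[-1.55, 1.04, 3.48],"rot":[0.068, -0.084, 0.107]}
{"slide":[-1.12, 1.43, 3.51],"rot":[0.068, -0.084, 0.107]}
```

>>> arm_command:
  targets:
    - {"slide": [-0.26, -0.13, -4.46], "rot": [0, 0, 0], "jaw": -1}
    - {"slide": [-0.27, -0.13, -4.46], "rot": [0, 0, 0], "jaw": -1}
    - {"slide": [-0.27, -0.13, -4.46], "rot": [0, 0, 0], "jaw": -1}
    - {"slide": [-2.18, -1.3, -1.5], "rot": [0.029, -0.053, 0.165], "jaw": -1}
    - {"slide": [-2.44, -0.96, -1.34], "rot": [0.029, -0.053, 0.165], "jaw": -1}

```text
t: 6.6
position: [0.4902, 0.3058, 0.1795]
ee_rot: [-3.099, 0.11, 2.867]
wrist_force: [0.1, 0.0, -6.7]
grip_width: 0.0557
gripper_force: 40.0
```

>>> arm_command:
  targets:
    - {"slide": [-2.63, -0.57, -1.19], "rot": [0.029, -0.053, 0.165], "jaw": -1}
    - {"slide": [-2.75, -0.16, -1.03], "rot": [0.029, -0.053, 0.165], "jaw": -1}
    - {"slide": [-2.8, 0.27, -0.88], "rot": [0.029, -0.053, 0.165], "jaw": -1}
    - {"slide": [-2.76, 0.71, -0.75], "rot": [0.029, -0.053, 0.165], "jaw": -1}
    - {"slide": [0, 0, 0], "rot": [0, 0, 0], "jaw": -1}

```text
t: 7.22
position: [0.5814, 0.2596, 0.2382]
ee_rot: [-3.136, 0.345, 2.2]
wrist_force: [-0.5, -0.7, -5.5]
grip_width: 0.0552
gripper_force: 40.0
```

Run:
```python
from plan import *
from station import readout
s=readout.observe();print(s["grip_width"],s["gripper_force"],s["wrist_force"])
p,_=rest(.0535+.008,0,.0162+.07)
go((p,slope(),.05))
```

```text
0.055174058832274796 39.96200501918793 [-0.527389   -0.68179084 -5.52545148]
-- 5 rows
{"slide":[-2.51, -0.3, 2.98],"rot":[0.067, -0.085, 0.107]}
{"slide":[-2.26, 0.17, 3.19],"rot":[0.067, -0.085, 0.107]}
{"slide":[-1.94, 0.61, 3.34],"rot":[0.067, -0.085, 0.107]}
{"slide":[-1.56, 1.03, 3.44],"rot":[0.067, -0.085, 0.107]}
{"slide":[-1.14, 1.4, 3.47],"rot":[0.067, -0.085, 0.107]}
```

>>> arm_command:
  targets:
    - {"slide": [-2.51, -0.3, 2.98], "rot": [0.067, -0.085, 0.107], "jaw": -1}
    - {"slide": [-2.26, 0.17, 3.19], "rot": [0.067, -0.085, 0.107], "jaw": -1}
    - {"slide": [-1.94, 0.61, 3.34], "rot": [0.067, -0.085, 0.107], "jaw": -1}
    - {"slide": [-1.56, 1.03, 3.44], "rot": [0.067, -0.085, 0.107], "jaw": -1}
    - {"slide": [-1.14, 1.4, 3.47], "rot": [0.067, -0.085, 0.107], "jaw": -1}

```text
t: 7.85
position: [0.667, 0.1143, 0.1391]
ee_rot: [-3.137, 0.787, 1.575]
wrist_force: [0.6, -1.0, -4.2]
grip_width: 0.0553
gripper_force: 40.0
```

>>> arm_command:
  targets:
    - {"slide": [0, 0, 0], "rot": [0, 0, 0], "jaw": -1}
    - {"slide": [0, 0, 0], "rot": [0, 0, 0], "jaw": -1}
    - {"slide": [0, 0, 0], "rot": [0, 0, 0], "jaw": -1}
    - {"slide": [0, 0, 0], "rot": [0, 0, 0], "jaw": -1}

```text
t: 8.35
position: [0.6675, 0.1153, 0.1431]
ee_rot: [3.139, 0.785, 1.573]
wrist_force: [0.8, 0.3, -6.0]
grip_width: 0.0551
gripper_force: 40.0
```

Run:
```python
from plan import *
from station import readout
import pickle
s=readout.observe();print(s["position"],s["ee_rot"],s["dq"].round(3),s["grip_width"],s["gripper_force"],s["wrist_force"])
print(rest(0,0,0)[1].T@(s["position"]-O))
p,_=rest(.0535+.006,0,.0162+.012)
go((p,slope(),.03))
f=wrist();pickle.dump(f,open("w4.pkl","wb"));cv2.imwrite("pics/w4.png",f["image"][:,:,::-1])
a=vision=None
```

```text
[0.66754593 0.11528976 0.14310717] [3.13907091 0.78498079 1.57285181] [-0.004  0.007 -0.002 -0.002  0.001  0.003] 0.055127948181263306 39.96125042438507 [ 0.77301796  0.26792512 -5.99935871]
[ 0.06244984 -0.00045407  0.08902257]
-- 3 rows
{"slide":[0.1, 0.01, 2.03],"rot":[0.001, -0.0, 0.0]}
{"slide":[0.1, 0.01, 2.03],"rot":[0.001, -0.0, 0.0]}
{"slide":[0.1, 0.01, 2.03],"rot":[0.001, -0.0, 0.0]}
```

View pics/w4.png

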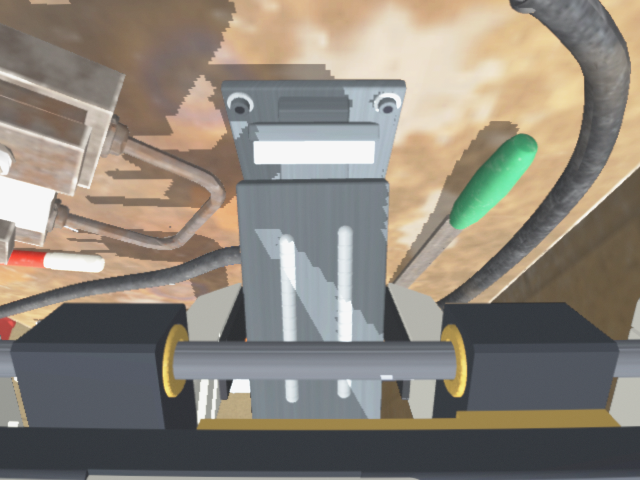

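The plate's lower end (239–387, row 180) is centred over the lower bar (253–375, row 150), and the toe ledge lies just beyond at row 128. It is aligned, so I lower it.

>>> arm_command:
  targets:
    - {"slide": [0.1, 0, 2.03], "rot": [0, 0, 0], "jaw": -1}
    - {"slide": [0.1, 0, 2.03], "rot": [0, 0, 0], "jaw": -1}
    - {"slide": [0.1, 0, 2.03], "rot": [0, 0, 0], "jaw": -1}
    - {"slide": [0, 0, 0], "rot": [0, 0, 0], "jaw": -1}
    - {"slide": [0, 0, 0], "rot": [0, 0, 0], "jaw": -1}

```text
t: 9.02
position: [0.6681, 0.0741, 0.0974]
ee_rot: [3.14, 0.786, 1.572]
wrist_force: [0.3, -0.2, -5.0]
grip_width: 0.0555
gripper_force: 40.0
```

>>> arm_command:
  targets:
    - {"slide": [0, 0, 0.5], "rot": [0, 0, 0], "jaw": -1}
    - {"slide": [0, 0, 0.4], "rot": [0, 0, 0], "jaw": -1}
    - {"slide": [0, 0, 0], "rot": [0, 0, 0], "jaw": -1}
    - {"slide": [0, 0, 0], "rot": [0, 0, 0], "jaw": -1}

```text
t: 9.52
position: [0.6677, 0.0671, 0.09]
ee_rot: [-3.141, 0.786, 1.573]
wrist_force: [0.2, -0.3, -5.5]
grip_width: 0.0554
gripper_force: 40.0
```

```bash
cat > st.py <<'E'
from plan import *
from station import readout
np.set_printoptions(precision=4,suppress=True)
s=readout.observe();M=rest(0,0,0)[1]
print(s["t"],"rest pos",M.T@(s["position"]-O),"rot err",(slope().inv()*R.from_euler("xyz",s["ee_rot"])).as_rotvec(),"F rest",M.T@(s["wrist_force"]),"T",s["wrist_torque"],s["grip_width"],s["gripper_force"])
E
python3 st.py
```

```text
9.525 rest pos [ 0.059  -0.0003  0.0173] rot err [-0.0015 -0.0011 -0.0019] F rest [-3.6664  0.173  -4.1139] T [ 1.1314 -0.0787 -0.0536] 0.05540750066358589 39.96126115322113
```

>>> arm_command:
  targets:
    - {"slide": [0.3, 0, 0], "rot": [0, 0, 0], "jaw": -1}
    - {"slide": [0.1, 0, 0.1], "rot": [0, 0, 0], "jaw": -1}
    - {"slide": [0, 0, 0], "rot": [0, 0, 0], "jaw": -1}

```text
t: 9.9
position: [0.6677, 0.0695, 0.087]
ee_rot: [3.141, 0.787, 1.573]
wrist_force: [-2.4, 2.0, -0.1]
grip_width: 0.055
gripper_force: 40.0
```

>>> arm_command:
  targets:
    - {"slide": [0.1, 0, 0.1], "rot": [0, 0, 0], "jaw": -1}
    - {"slide": [0, 0, 0], "rot": [0, 0, 0], "jaw": -1}
    - {"slide": [0, 0, 0], "rot": [0, 0, 0], "jaw": -1}

```text
t: 10.28
position: [0.6677, 0.0695, 0.0869]
ee_rot: [3.14, 0.787, 1.572]
wrist_force: [-4.9, 4.0, 5.9]
grip_width: 0.0555
gripper_force: 40.0
```

```bash
python3 st.py
```

```text
10.275 rest pos [ 0.055  -0.0003  0.0169] rot err [-0.0025 -0.002  -0.0008] F rest [ 1.3606 -4.9408  7.0107] T [ 0.327   0.4061 -0.423 ] 0.05548471062340658 39.9728661775589
```

>>> arm_command:
  targets:
    - {"slide": [0.15, 0, 0], "rot": [0, 0, 0], "jaw": -1}
    - {"slide": [0, 0, 0], "rot": [0, 0, 0], "jaw": -1}
    - {"slide": [0, 0, 0], "rot": [0, 0, 0], "jaw": -1}

```text
t: 10.65
position: [0.6683, 0.0705, 0.086]
ee_rot: [3.138, 0.787, 1.571]
wrist_force: [-3.1, 3.6, 5.1]
grip_width: 0.055
gripper_force: 40.0
```

```bash
python3 st.py
```

```text
10.65 rest pos [0.0538 0.0003 0.0169] rot err [-0.0036 -0.002  -0.0002] F rest [ 1.0912 -3.0619  6.1867] T [ 0.3029  0.1113 -0.2342] 0.054960925289453906 39.961740374565125
```

>>> arm_command:
  targets:
    - {"slide": [0.15, 0, 0], "rot": [0, 0, 0], "jaw": -1}
    - {"slide": [0, 0, 0], "rot": [0, 0, 0], "jaw": -1}
    - {"slide": [0, 0, 0], "rot": [0, 0, 0], "jaw": -1}

```text
t: 11.02
position: [0.6685, 0.0712, 0.0853]
ee_rot: [3.137, 0.788, 1.57]
wrist_force: [-2.1, 2.2, 6.2]
grip_width: 0.0549
gripper_force: 40.0
```

```bash
python3 st.py
```

```text
11.025 rest pos [0.0527 0.0005 0.0169] rot err [-0.004  -0.0025  0.0002] F rest [ 2.8359 -2.0532  5.9661] T [ 0.0886  0.0193 -0.2036] 0.05488688579823722 39.96310293674469
```

>>> arm_command:
  targets:
    - {"slide": [0.15, 0, 0], "rot": [0, 0, 0], "jaw": -1}
    - {"slide": [0, 0, 0], "rot": [0, 0, 0], "jaw": -1}
    - {"slide": [0, 0, 0], "rot": [0, 0, 0], "jaw": -1}

```text
t: 11.4
position: [0.6685, 0.0712, 0.0852]
ee_rot: [3.137, 0.79, 1.57]
wrist_force: [-3.1, -1.4, 8.6]
grip_width: 0.0552
gripper_force: 40.0
```

```bash
python3 st.py
python3 - <<'E'
from h import *
f=wrist();cv2.imwrite("pics/w5.png",f["image"][:,:,::-1])
E
```

```text
11.4 rest pos [0.0526 0.0005 0.0169] rot err [-0.0034 -0.0046  0.0009] F rest [ 7.0368 -3.1181  5.0891] T [-0.7273  0.2419 -0.2838] 0.05518469621791389 39.977622628211975
```

View pics/w5.png

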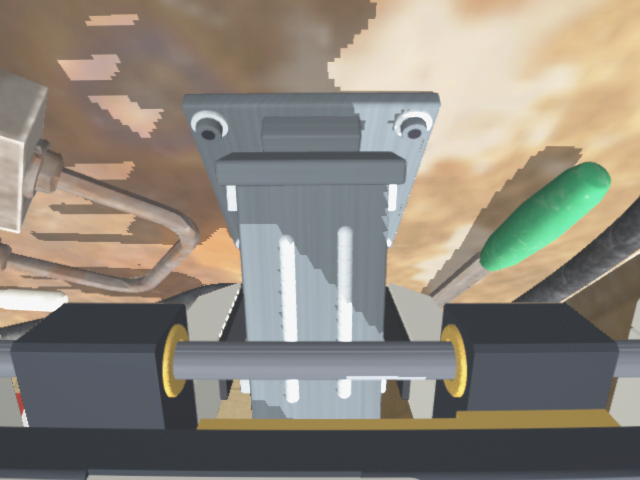

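The foot is on the toe ledge: there is no further travel, and the slope force has risen to 7 N. The bar tips show evenly on both sides (227–237 and 388–397). I release and back straight out.

>>> arm_command:
  targets:
    - {"slide": [-0.1, 0, 0], "rot": [0, 0, 0], "jaw": -1}
    - {"slide": [0, 0, 0], "rot": [0, 0, 0], "jaw": -0.0}
    - {"slide": [0, 0, 0], "rot": [0, 0, 0], "jaw": 0.7}
    - {"slide": [0, 0, 0], "rot": [0, 0, 0], "jaw": 0.7}
    - {"slide": [0, 0, 0], "rot": [0, 0, 0], "jaw": 0.7}

```text
t: 12.08
position: [0.6677, 0.0714, 0.0824]
ee_rot: [-3.141, 0.787, 1.574]
wrist_force: [0.3, -0.9, -0.1]
grip_width: 0.0772
gripper_force: 0.0
```

>>> arm_command:
  targets:
    - {"slide": [0, 0, 0], "rot": [0, 0, 0], "jaw": 0.7}
    - {"slide": [0, 0, 0], "rot": [0, 0, 0], "jaw": 0.7}
    - {"slide": [0, 0, -2], "rot": [0, 0, 0], "jaw": 0.7}
    - {"slide": [0, 0, -4], "rot": [0, 0, 0], "jaw": 0.7}
    - {"slide": [0, 0, -6], "rot": [0, 0, 0], "jaw": 0.7}

```text
t: 12.7
position: [0.667, 0.156, 0.1669]
ee_rot: [-3.137, 0.788, 1.575]
wrist_force: [1.4, -0.6, -0.4]
grip_width: 0.078
gripper_force: 0.0
```

>>> arm_command:
  targets:
    - {"slide": [0, 0, -1], "rot": [0, 0, 0], "jaw": 0.7}
    - {"slide": [0, 0, 0], "rot": [0, 0, 0], "jaw": 0.7}
    - {"slide": [0, 0, 0], "rot": [0, 0, 0], "jaw": 0.7}
    - {"slide": [0, 0, 0], "rot": [0, 0, 0], "jaw": 0.7}

```text
t: 13.2
position: [0.6672, 0.1623, 0.173]
ee_rot: [-3.138, 0.788, 1.574]
wrist_force: [-0.4, -0.2, 0.0]
grip_width: 0.0781
gripper_force: 0.0
```

```bash
python3 st.py
python3 - <<'E'
from plan import *
import pickle
f=wrist();cv2.imwrite("pics/w6.png",f["image"][:,:,::-1]);pickle.dump(f,open("w6.pkl","wb"))
for q in[(0,-.028,.01),(0,.028,.01),(.11,-.028,.01),(.11,.028,.01),(.142,0,.047),(.142,0.021,.047),(.142,-.021,.047)]: print(q,proj(f,rest(*q)[0]).round(0))
E
```

```text
13.2 rest pos [ 0.0504 -0.0008  0.1434] rot err [ 0.0011 -0.0021 -0.0026] F rest [ 0.1639 -0.4007 -0.1528] T [ 0.4102 -0.1421 -0.0077] 0.07805173304950168 0.0
(0, -0.028, 0.01) [[273. 154.]]
(0, 0.028, 0.01) [[359. 154.]]
(0.11, -0.028, 0.01) [[277. 308.]]
(0.11, 0.028, 0.01) [[354. 308.]]
(0.142, 0, 0.047) [[315. 376.]]
(0.142, 0.021, 0.047) [[347. 376.]]
(0.142, -0.021, 0.047) [[283. 376.]]
```

View pics/w6.png

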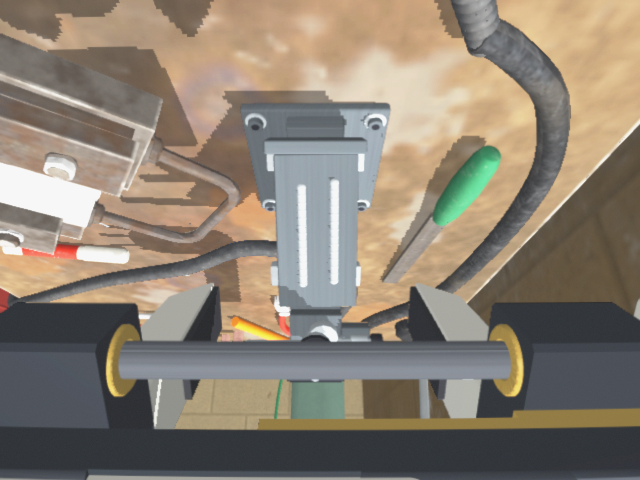

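The plate is seated: its face spans (274–357, 154–306), within 1–2 px of the predicted position, and the keeper is open. Next is the knob, turning the tool so the jaws close across the bar.

Run:
```python
from plan import *
go((rest(.142,0,.11)[0],slope()*R.from_rotvec([0,0,-np.pi/2])))
```

```text
-- 9 rows
{"slide":[-1.02, 0.01, 0.38],"rot":[-0.0, 0.0, -0.174]}
{"slide":[-1.0, -0.17, 0.38],"rot":[-0.0, 0.0, -0.174]}
{"slide":[-0.96, -0.34, 0.38],"rot":[-0.0, 0.0, -0.174]}
{"slide":[-0.88, -0.5, 0.38],"rot":[-0.0, 0.0, -0.174]}
{"slide":[-0.78, -0.65, 0.38],"rot":[-0.0, 0.0, -0.174]}
{"slide":[-0.66, -0.77, 0.38],"rot":[-0.0, 0.0, -0.174]}
{"slide":[-0.51, -0.88, 0.37],"rot":[-0.0, 0.0, -0.174]}
{"slide":[-0.35, -0.95, 0.37],"rot":[-0.0, 0.0, -0.174]}
{"slide":[-0.18, -1.0, 0.37],"rot":[-0.0, 0.0, -0.174]}
```

>>> arm_command:
  targets:
    - {"slide": [-1.02, 0, 0.38], "rot": [0, 0, -0.174], "jaw": 0.2}
    - {"slide": [-1.0, -0.17, 0.38], "rot": [0, 0, -0.174], "jaw": 0.2}
    - {"slide": [-0.96, -0.34, 0.38], "rot": [0, 0, -0.174], "jaw": 0.2}
    - {"slide": [-0.88, -0.5, 0.38], "rot": [0, 0, -0.174], "jaw": 0.2}
    - {"slide": [-0.78, -0.65, 0.38], "rot": [0, 0, -0.174], "jaw": 0.1}

```text
t: 13.88
position: [0.6677, 0.1133, 0.1965]
ee_rot: [-2.485, 0.47, 2.611]
wrist_force: [0.9, -0.1, -0.4]
grip_width: 0.0512
gripper_force: 0.0
```

>>> arm_command:
  targets:
    - {"slide": [-0.66, -0.77, 0.38], "rot": [0, 0, -0.174], "jaw": 0}
    - {"slide": [-0.51, -0.88, 0.37], "rot": [0, 0, -0.174], "jaw": 0}
    - {"slide": [-0.35, -0.95, 0.37], "rot": [0, 0, -0.174], "jaw": 0}
    - {"slide": [-0.18, -1.0, 0.37], "rot": [0, 0, -0.174], "jaw": 0}
    - {"slide": [0, 0, 0], "rot": [0, 0, 0], "jaw": 0}

```text
t: 14.5
position: [0.668, 0.074, 0.2152]
ee_rot: [-2.355, 0.004, 3.138]
wrist_force: [-0.3, 0.3, -0.3]
grip_width: 0.0458
gripper_force: 0.0
```

>>> arm_command:
  targets:
    - {"slide": [0, 0, 0], "rot": [0, 0, 0], "jaw": 0}
    - {"slide": [0, 0, 0], "rot": [0, 0, 0], "jaw": 0}
    - {"slide": [0, 0, 0], "rot": [0, 0, 0], "jaw": 0}

```text
t: 14.88
position: [0.6679, 0.0754, 0.2148]
ee_rot: [-2.355, 0.003, 3.14]
wrist_force: [-0.4, 0.3, 0.4]
grip_width: 0.0459
gripper_force: 0.0
```

```bash
python3 st.py
python3 - <<'E'
from plan import *
import pickle
from station import readout
print(readout.observe()["joint_positions"])
f=wrist();cv2.imwrite("pics/w7.png",f["image"][:,:,::-1]);pickle.dump(f,open("w7.pkl","wb"))
for q in[(.142,0,.047),(.135,0.021,.047),(.149,-.021,.047),(.149,.021,.047),(.135,-.021,.047),(.142,-.056,.018),(.11,0,.01)]: print(q,proj(f,rest(*q)[0]).round(0))
go((rest(.142,0,.036)[0],slope()*R.from_rotvec([0,0,-np.pi/2]),.02))
E
```

```text
14.875 rest pos [ 0.1413 -0.0001  0.1115] rot err [-0.0003 -0.0021 -1.5675] F rest [ 0.0349 -0.4355  0.5094] T [ 0.48   -0.1389 -0.0683] 0.04591418117786494 0.0
[ 0.30559412  0.81483832  1.010546   -0.7420609   1.59762385 -1.17327298]
(0.142, 0, 0.047) [[313. 264.]]
(0.135, 0.021, 0.047) [[326. 301.]]
(0.149, -0.021, 0.047) [[299. 226.]]
(0.149, 0.021, 0.047) [[301. 301.]]
(0.135, -0.021, 0.047) [[327. 226.]]
(0.142, -0.056, 0.018) [[313. 151.]]
(0.11, 0, 0.01) [[366. 243.]]
-- 4 rows
{"slide":[0.0, -0.01, 1.89],"rot":[-0.0, 0.0, -0.001]}
{"slide":[0.0, -0.01, 1.89],"rot":[-0.0, 0.0, -0.001]}
{"slide":[-0.0, -0.01, 1.89],"rot":[-0.0, 0.0, -0.001]}
{"slide":[-0.0, -0.01, 1.89],"rot":[-0.0, 0.0, -0.001]}
```

View pics/w7.png

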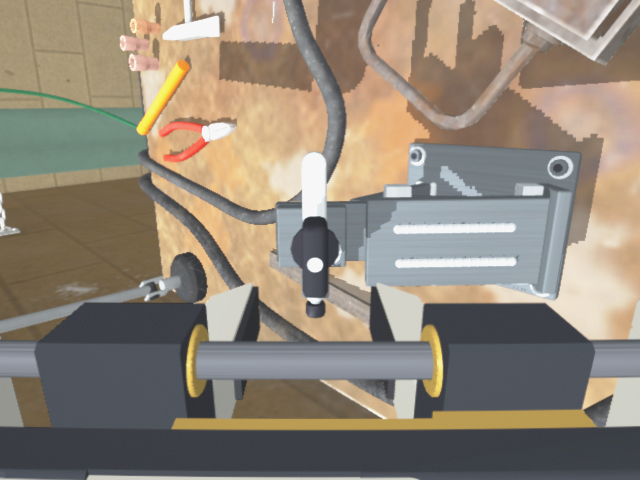

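The knob bar is at (303–327, 218–300), centre about 315 against 313 predicted. The arm still points toward the robot, tip at (314,155), so the jaws are centred. I descend and grip.

>>> arm_command:
  targets:
    - {"slide": [0, 0, 1.9], "rot": [0, 0, 0], "jaw": 0}
    - {"slide": [0, 0, 1.9], "rot": [0, 0, 0], "jaw": 0}
    - {"slide": [0, 0, 1.9], "rot": [0, 0, 0], "jaw": 0}
    - {"slide": [0, 0, 1.8], "rot": [0, 0, 0], "jaw": 0}
    - {"slide": [0, 0, 0], "rot": [0, 0, 0], "jaw": 0}

```text
t: 15.55
position: [0.6675, 0.021, 0.161]
ee_rot: [-2.355, 0.001, 3.139]
wrist_force: [0.7, -0.6, 0.8]
grip_width: 0.0457
gripper_force: 0.0
```

>>> arm_command:
  targets:
    - {"slide": [0, 0, 0], "rot": [0, 0, 0], "jaw": 0}
    - {"slide": [0, 0, 0], "rot": [0, 0, 0], "jaw": -1}
    - {"slide": [0, 0, 0], "rot": [0, 0, 0], "jaw": -1}
    - {"slide": [0, 0, 0], "rot": [0, 0, 0], "jaw": -1}
    - {"slide": [0, 0, 0], "rot": [0, 0, 0], "jaw": -1}
  squeeze: 20

```text
t: 16.18
position: [0.6685, 0.0231, 0.1625]
ee_rot: [-2.356, 0.005, -3.141]
wrist_force: [1.1, 5.8, 1.6]
grip_width: 0.0135
gripper_force: 21.7
```

>>> arm_command:
  targets:
    - {"slide": [0, 0, 0], "rot": [0, 0, 0], "jaw": -1}
    - {"slide": [0, 0, 0], "rot": [0, 0, 0], "jaw": -1}

```text
t: 16.42
position: [0.6684, 0.0231, 0.1625]
ee_rot: [-2.356, 0.005, -3.141]
wrist_force: [0.8, 5.9, 2.5]
grip_width: 0.0138
gripper_force: 21.7
```

```bash
python3 st.py
```

```text
16.425 rest pos [0.1413 0.0004 0.0376] rot err [-0.0029 -0.0026 -1.5678] F rest [-2.3518  0.7969  5.9384] T [ 0.9219 -0.2512  0.0003] 0.013775033674881705 21.71197472853237
```

>>> arm_command:
  targets:
    - {"slide": [0, 0, 0], "rot": [0, 0, 0.16], "jaw": -1}
    - {"slide": [0, 0, 0], "rot": [0, 0, 0.16], "jaw": -1}
    - {"slide": [0, 0, 0], "rot": [0, 0, 0.16], "jaw": -1}
    - {"slide": [0, 0, 0], "rot": [0, 0, 0.16], "jaw": -1}
    - {"slide": [0, 0, 0], "rot": [0, 0, 0], "jaw": -1}

```text
t: 17.05
position: [0.6683, 0.0229, 0.1627]
ee_rot: [-2.468, 0.441, 2.655]
wrist_force: [-2.0, 4.7, 1.9]
grip_width: 0.0136
gripper_force: 21.5
```

```bash
python3 st.py
```

```text
17.05 rest pos [0.1417 0.0003 0.0376] rot err [-0.0027 -0.0018 -0.9258] F rest [-2.     -1.9974  4.7135] T [ 0.7042 -0.1185  0.    ] 0.013628992380620429 21.511619518510088
```

Turning well, with low forces. I continue to the stop.

>>> arm_command:
  targets:
    - {"slide": [0, 0, 0], "rot": [0, 0, 0.16], "jaw": -1}
    - {"slide": [0, 0, 0], "rot": [0, 0, 0.16], "jaw": -1}
    - {"slide": [0, 0, 0], "rot": [0, 0, 0.16], "jaw": -1}
    - {"slide": [0, 0, 0], "rot": [0, 0, 0.16], "jaw": -1}
    - {"slide": [0, 0, 0], "rot": [0, 0, 0.16], "jaw": -1}

```text
t: 17.68
position: [0.6679, 0.0227, 0.1629]
ee_rot: [-3.022, 0.779, 1.744]
wrist_force: [-2.2, 5.5, 5.5]
grip_width: 0.0137
gripper_force: 21.7
```

>>> arm_command:
  targets:
    - {"slide": [0, 0, 0], "rot": [0, 0, 0.13], "jaw": -1}
    - {"slide": [0, 0, 0], "rot": [0, 0, 0], "jaw": -1}
    - {"slide": [0, 0, 0], "rot": [0, 0, 0], "jaw": -1}

```text
t: 18.05
position: [0.6679, 0.0227, 0.1629]
ee_rot: [3.138, 0.786, 1.568]
wrist_force: [-2.3, 5.8, 5.9]
grip_width: 0.0138
gripper_force: 21.5
```

```bash
python3 st.py
```

```text
18.05 rest pos [ 0.142  -0.0001  0.0376] rot err [-0.002  -0.001   0.0018] F rest [ 0.0652 -2.2611  8.2701] T [ 0.4604  0.276  -0.2282] 0.013841464331684938 21.515987151651643
```

>>> arm_command:
  targets:
    - {"slide": [0, 0, 0], "rot": [0, 0, 0.02], "jaw": -1}
    - {"slide": [0, 0, 0], "rot": [0, 0, 0], "jaw": -0.3}
    - {"slide": [0, 0, 0], "rot": [0, 0, 0], "jaw": -0.1}
    - {"slide": [0, 0, 0], "rot": [0, 0, 0], "jaw": 0}
    - {"slide": [0, 0, 0], "rot": [0, 0, 0], "jaw": 0}

```text
t: 18.68
position: [0.6679, 0.0216, 0.1617]
ee_rot: [3.119, 0.786, 1.54]
wrist_force: [-0.3, 0.1, 0.1]
grip_width: 0.0451
gripper_force: 0.0
```

>>> arm_command:
  targets:
    - {"slide": [0, 0, -2], "rot": [0, 0, 0], "jaw": 0}
    - {"slide": [0, 0, -4], "rot": [0, 0, 0], "jaw": 0}
    - {"slide": [2, 0, -5], "rot": [0, 0, 0], "jaw": 0.5}
    - {"slide": [5, 0, -3], "rot": [0, 0, 0], "jaw": 0.5}
    - {"slide": [2, 0, 0], "rot": [0, 0, 0], "jaw": 0.7}

```text
t: 19.3
position: [0.6695, 0.188, 0.1962]
ee_rot: [3.118, 0.785, 1.543]
wrist_force: [1.0, 0.5, -1.1]
grip_width: 0.071
gripper_force: 0.0
```

>>> arm_command:
  targets:
    - {"slide": [0, 0, 0], "rot": [0, 0, 0], "jaw": 0.7}
    - {"slide": [0, 0, 0], "rot": [0, 0, 0], "jaw": 0.7}
    - {"slide": [0, 0, 0], "rot": [0, 0, 0], "jaw": 0.7}
    - {"slide": [0, 0, 0], "rot": [0, 0, 0], "jaw": 0.7}

```text
t: 19.8
position: [0.6701, 0.1835, 0.1982]
ee_rot: [3.116, 0.786, 1.537]
wrist_force: [-0.5, -0.4, -0.5]
grip_width: 0.0778
gripper_force: 0.0
```

```bash
python3 st.py
python3 - <<'E'
from plan import *
from station import vision
f=wrist();a=f["image"][100:400,180:500];b=vision.grab_frame("top")["image"]
b=cv2.resize(b[155:295,190:470],None,fx=1.6,fy=1.6,interpolation=2)
c=np.zeros((300,780,3),np.uint8);c[:,:320]=a;c[:b.shape[0],325:325+b.shape[1]]=b
cv2.imwrite("pics/w8.png",c[:,:,::-1])
for q in[(0,-.028,.01),(0,.028,.01),(.11,-.028,.01),(.11,.028,.01),(.086,0,.018)]: print(q,(proj(f,rest(*q)[0])-[180,100]).round(0))
E
```

```text
19.8 rest pos [0.0531 0.0021 0.1762] rot err [-0.0012 -0.0007  0.0239] F rest [-0.0234 -0.4842 -0.6455] T [ 0.4492 -0.065   0.0249] 0.07775268645694122 0.0
(0, -0.028, 0.01) [[90. 47.]]
(0, 0.028, 0.01) [[168.  45.]]
(0.11, -0.028, 0.01) [[ 98. 187.]]
(0.11, 0.028, 0.01) [[168. 185.]]
(0.086, 0, 0.018) [[132. 162.]]
```

View pics/w8.png

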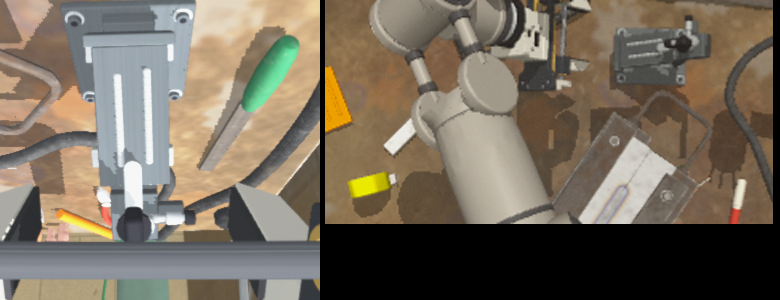

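The keeper arm lies down the slope over the plate, with its tip at about (133,165) in the crop. The plate is square on the bars, with corners as predicted, and the bystanders are undisturbed. I hand in.

```bash
python3 -c "
from station import workorder
print(workorder.sign_off())"
```

```text
the job is handed in; nothing more can be done
None
```

The plate leans seated in the middle of the stand, the keeper is turned closed over its top, the arm is clear, and the job was handed in at about 20 s; sign-off returned no verdict.

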